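# Eject the embossing die and set it under the magnifier

## Robot

A 6-joint arm with a two-finger parallel gripper is mounted at the origin on the work surface. World frame = base frame: x ahead of the robot, y to its left, z up, the work surface at z = 0. Lengths are in mm, angles in rad, forces in N, time in s.
With the tool pointing down it reaches from about 250 to 775 mm from the base axis. Payload 4 kg.
Tool frame: the origin (TCP) lies at the centre of the arm's flange, where the gripper is bolted on; the fingertips stand 199 mm ahead of it and the grasp point (between the pads) lies 180 mm ahead of it (arm.hold_point_z is the distance from the TCP to the grasp point, in mm); z points along the fingers, x is the direction in which the jaws open and shut, and the axes are right-handed (so a half turn about z gives the same grasp; the last joint's range is limited). The gripper opens to 94 mm and grips with 3 to 60 N. Pads are 16 mm wide; open, the fingers measure 119 mm over their backs; the gripper's body (75 mm by 177 mm) begins 78 mm behind the grasp point.
Start: joints at [1.062, 0.087, 1.371, -0, 1.684, -0.103], TCP at [217.117, 505.332, 404.706] pointing down, gripper open.
Joint ranges: [-3.1, 3.1], [-0.76, 2.03], [0.27, 2.55], [-1.08, 4.22], [0.17, 2.65], [-2.57, 2.57]. Speed limits (rad/s): [2.79, 2.79, 3.14, 3.14, 3.14, 3.14].

## Interface

Orientations are given as [roll, pitch, yaw] about the fixed x, y, z axes, in that order (R = Rz(yaw) Ry(pitch) Rx(roll)).
In Python, from rig import arm, capture, finish_job, nets gives the robot as it stands.
- The arm moves only by the shell command python3 -m handwheel 'ROWS'. ROWS is JSON, a list that holds one entry, the list of rows, each a list of 7 numbers: the turn, a rotation vector about the tool's x, y, z in degrees, then the shift along the tool's x, y, z in mm, then the opening, from 0 (shut) to 1 (fully open). In form: [[[ax, ay, az, x, y, z, hand], ...]]. A call has 1 to 20 rows; each row is the pose to reach, as a shift and turn from the pose commanded when the call began, along the tool's axes at that moment; what a row does not reach only later rows make up. A row lasts 1/8 s, in which the tool goes at most 62.5 mm and 10.7 degrees, less where a joint would pass 70% of its speed; a pose out of reach is approached as far as the arm can. A call with a gripper value outside its range is refused whole. The fingers move at their own pace and stop on an object; the grip force is fixed at half the most. Time passes only in rows, so rows that repeat a pose let the fingers close. It gives the time, the measured TCP pose, the force and the opening at its end, in the units of the state.
- arm.observe(): the state, without advancing time (a new reading comes with each control period).
- capture(name): name is "scene" or "top" or "wrist"; returns a dict with "image" (480x640x3 uint8, red, green, blue), "K" (3x3 intrinsics, pixels), "xyz" and "attitude" of the camera in the world. Camera axes: x right, y up, looking along -z (the intrinsics and any distortion apply to the point x, -y, -z); pixel columns grow to the right and rows downward; lengths in mm; the calibration is good to about 2 mm. A picture is of the moment at which its call begins. There is no depth.
- finish_job(): hands the job in, once; it reports no verdict.
Trained networks look in a picture, given as the dict that the camera call returned (one of the last four; its "shot" number tells which), for a name from the list of things; names that differ only in an ending like _2 or _b are one class to them, and where a whole thing is asked for, a point or a joint stands for the part that bears it (a point fixed in the world has none). Each returns a list of dicts, best first, with "conf" (0 to 1); they miss things now and then, are a little off and sometimes report something else, mostly with a low value. They report only what shows in the picture. A call takes as long as a camera call. They do not tell look-alikes from the thing itself.
- nets.look_for(picture, name): "bbox" ([left, top, width, height] in pixels, round what is visible of it).
The state is a dict: "time": time; "q": joint angles; "qd": joint speeds; "effort": joint torques, N m; "tcp_pos": TCP position; "eef_rot": TCP orientation; "ft_force": force on the tool from outside, world axes, zero at the start; "wrist_torque": the same for the moment, N m; "finger_gap": opening from 0.0 (shut) to 1.0 (fully open).
Only numpy, scipy, OpenCV 4.12 (cv2) and the standard library are available. Lean on these libraries where they do the work, as an engineer would, in place of code of your own. Each camera call takes 0.05 s, during which the arm holds its last target. There are 200 camera calls.

## Task

Press the red ejector lever of the sloping block fully down so that the embossing die rises from its pocket, then take the die out and gently stand it upright, pattern up, in the middle of the round inspection pad. Then swing the magnifier (it has an orange handle) until its lens is centred above the die, and let go. Leave the hammer, the cup and the bowl where they are.

Things in the scene. Friction and masses are not known exactly. Their poses are not given: they have to be found in the camera images.
- block: Fixed green die block on a steel base 160 x 150 x 12 mm; origin at the centre of the base's underside on the table, z up, its front (lever side) is -x; it is turned only about the vertical. Its working face (110 mm up the slope, 130 mm along y) slopes down to the front: the face's outward normal is (-0.5, 0, 0.866) in this frame, 30 degrees from vertical.
- pocket_mouth (a point): Centre of the pocket's mouth in the sloping face, at (-0.003, 0, 0.085) m in the block's frame (axes as the block's, not the slope's). The round pocket, 34 mm bore and 45 mm deep, is square to the sloping face.
- light_bar (a point): Centre of the LED light bar fixed above the pocket, 16 mm (block's x) x 300 mm (y) x 20 mm, at (0.006, 0, 0.232) m in the block's frame; its posts, 12 mm thick, stand at x = 0.060, y = +-0.145 m. An upright gripper over the pocket meets the bar; one held square to the sloping face passes in front of it.
- die_center (a point): Centre of the loose die: steel cylinder 32 mm across, 46 mm long, about 0.28 kg, copper-and-brass pattern on one end. z runs along its axis, out of the patterned end (23 mm from here). It starts seated, square to the sloping face, pattern 1 mm proud. Lever fully down raises it 26 mm along its axis; 19 mm stay guided in the pocket: pull it out along its axis.
- ejector_lever (a joint): Angle of the ejector lever, rad: 0 = up (die seated), 0.45 = fully down on its stop (die raised 26 mm). Its level pin lies along the block's y at (-0.062, 0, 0.040) m in the block's frame. Stiff: it takes 5 to 9 N at the red pad, and stays where it is left, die up.
- lever_pad (a point): Centre of the upper face of the red pad, 34 x 34 mm, on the lever's free end, 75 mm from its pin to the block's -x. At the start it is 65 mm above the table, tilted 15 degrees with the free end higher; fully down it is about 33 mm above the table, tilted 11 degrees the other way, and within 5 mm of the same place seen from above.
- pad: Fixed black rubber inspection pad with a blue ring, 88 mm across, 4 mm thick; origin at the centre of its underside, on the table.
- magnifier: Fixed foot of the magnifier, 90 x 90 x 22 mm, dark steel, with an upright post 18 mm thick; origin under the post's axis, z up. The grey arm turns about this vertical axis, 148 to 170 mm above the table.
- magnifier_arm (a joint): Angle of the magnifier's arm, rad: at 0 it points to the foot's -x; it grows as the arm turns counter-clockwise seen from above (range -0.6 to 1.45). Held by friction (1 to 1.5 N at the handle), no spring: it stays where it is released.
- lens_center (a point): Centre of the clear lens in its black rim, 100 mm across, 190 mm from the post's axis; the rim is 149 to 159 mm above the table, well above a die standing on the pad.
- handle (a point): On the axis of the upright round orange handle at the outer end of the lens's rim, 236 mm from the post's axis, 46 mm beyond the lens centre on the same line. It is 14 mm thick and stands from 159 to 206 mm above the table; this point is 14 mm below its top. It moves on a circle about the post.
- hammer: Bystander: loose hammer lying on the table beyond the magnifier, 260 mm long along its x axis, origin under its middle, head towards +x.
- cup: Bystander: loose copper cup, 72 mm across, 85 mm tall, origin under its centre.
- bowl: Bystander: loose copper bowl, 110 mm across, 50 mm tall, origin under its centre.
Not all that is in view belongs to the job. Of the things like the part that bears die_center, leave any that is purple; of the rest the smaller one is meant.

How it is judged:
By the outcome, as a careful person would: the job done as asked, in the order asked, and still so for the second after the job is handed in, with the robot touching nothing.
It also fails if it takes over 72 s, if anything falls off the work surface, if the arm or the gripper's body presses on something with over 40 N, if the wrist force passes 120 N, or if a joint passes its speed limit or range.

## Working session

There is one attempt and no reset: what is moved stays moved. The work goes in short steps, Python scripts to look and compute and a shell command to move; the robot and the scene stay as the last step left them, time stands still between calls to the robot, and variables do not carry over. Pictures are saved under pics/ and viewed, about 8 in all and at most 12, crops included, and the job is handed in when it is done.

```bash
mkdir -p pics; ls
python3 - <<'E'
from rig import arm, capture, finish_job, nets
import cv2,numpy as np,pickle
print(arm.observe())
d={}
for n in ("scene","top"):
    p=capture(n); d[n]=p
    print(n,p["K"],p["xyz"],p["attitude"],[k for k in p])
    cv2.imwrite(f"pics/{n}0.png",p["image"][:,:,::-1])
    for t in ["block","die_center","lever_pad","ejector_lever","pad","magnifier","magnifier_arm","lens_center","handle","hammer","cup","bowl"]:
        try:r=nets.look_for(p,t)
        except Exception as e: r=[];print(t,e)
        print(t,[(np.round(x["bbox"]).tolist(),round(x["conf"],2)) for x in r[:4]])
pickle.dump(d,open("p0.pkl","wb"))
E
```

```text
pics
{'time': 0.0, 'q': array([ 1.06189670e+00,  8.80066926e-02,  1.37225860e+00,  8.71605584e-06,
        1.68363585e+00, -1.03096491e-01]), 'qd': array([-0.00113643, -0.00056091,  0.0001251 ,  0.00018525, -0.00036607,
       -0.000834  ]), 'effort': array([ 2.24430412e-03, -3.40177703e+01, -3.02431405e+01,  7.19612301e-02,
        3.27266380e-02, -1.39986269e-04]), 'tcp_pos': array([217.06513357, 505.2377073 , 403.47323129]), 'eef_rot': array([-3.14134646e+00,  2.29534049e-03,  1.16499444e+00]), 'ft_force': array([-0.54558155, -0.33482265,  0.11438541]), 'wrist_torque': array([-0.06254646,  0.04820633, -0.03373086]), 'finger_gap': 0.9987963561873274}
scene [[547.81053269   0.         323.36873726]
 [  0.         547.81053269 235.22832238]
 [  0.           0.           1.        ]] [1426.09143044   15.09952247 1216.41188285] [ 0.65897286 -0.01277348  1.6837877 ] ['image', 'K', 'xyz', 'attitude', 'shot']
block [([369.0, 214.0, 142.0, 89.0], 0.97)]
die_center [([404.0, 314.0, 32.0, 27.0], 0.8), ([458.0, 325.0, 34.0, 34.0], 0.73), ([431.0, 253.0, -0.0, 2.0], 0.63)]
lever_pad [([417.0, 
[... 765 characters left out ...]
K', 'xyz', 'attitude', 'shot']
block [([86.0, 192.0, 186.0, 132.0], 0.76)]
die_center [([192.0, 148.0, 36.0, 36.0], 0.65), ([131.0, 140.0, 37.0, 38.0], 0.63)]
lever_pad [([199.0, 280.0, 19.0, 42.0], 0.63)]
ejector_lever [([201.0, 278.0, 22.0, 43.0], 0.95), ([89.0, 193.0, 186.0, 130.0], 0.18)]
pad []
magnifier [([316.0, 199.0, 129.0, 106.0], 0.66), ([457.0, 286.0, 52.0, 52.0], 0.39)]
magnifier_arm [([330.0, 205.0, 110.0, 103.0], 0.67)]
lens_center []
handle [([331.0, 202.0, 113.0, 107.0], 0.82)]
hammer [([378.0, 92.0, 46.0, 124.0], 0.74)]
cup [([258.0, 139.0, 35.0, 35.0], 0.66), ([332.0, 205.0, 109.0, 102.0], 0.51), ([199.0, 277.0, 17.0, 46.0], 0.17)]
bowl [([455.0, 285.0, 52.0, 52.0], 0.73)]
```

View pics/scene0.png

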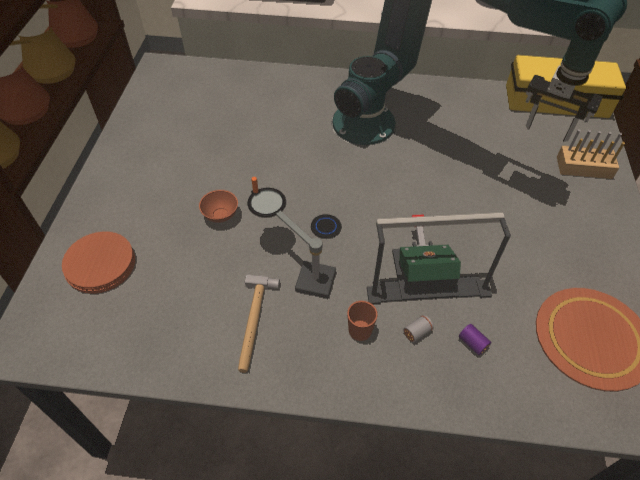

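View pics/top0.png

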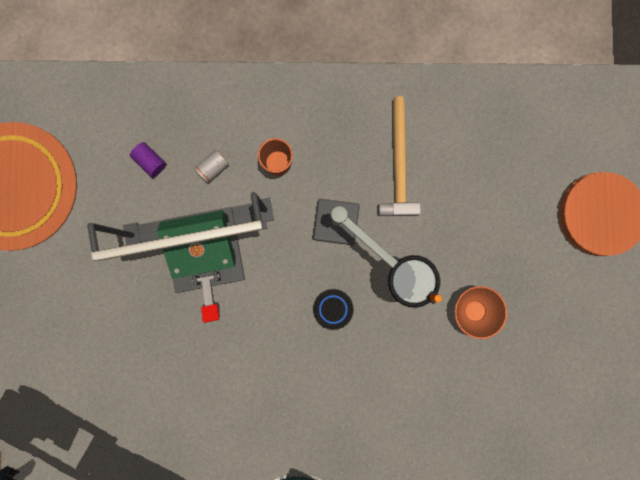

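The top view shows the block at left (pocket pattern near (197,250), red pad (210,313)). Also in view are the inspection pad (333,309), the magnifier post (340,214), the lens (414,281) and the orange handle (436,298). Die-like candidates are the seated one at (197,250), a silver one lying at (211,167) and a purple one at (148,160). Purple is excluded, so I'll enlarge and compare sizes.

```bash
cat > h.py <<'E'
import numpy as np,cv2
from scipy.spatial.transform import Rotation as R
def proj(p,X):
    c=R.from_euler('xyz',p["attitude"]).inv().apply(np.atleast_2d(X)-p["xyz"])*[1,-1,-1]
    u=c@p["K"].T; return u[:,:2]/u[:,2:]
def onz(p,uv,z):
    r=np.linalg.solve(p["K"],[*uv,1])*[1,-1,-1]
    r=R.from_euler('xyz',p["attitude"]).apply(r); t=(z-p["xyz"][2])/r[2]
    return np.array(p["xyz"])+t*r
def blobs(p,lo,hi,roi,n=3,amin=4):
    x0,y0,x1,y1=roi
    m=cv2.inRange(cv2.cvtColor(p["image"],cv2.COLOR_RGB2HSV),lo,hi)[y0:y1,x0:x1]
    k,l,s,c=cv2.connectedComponentsWithStats(m)
    o=sorted([(int(s[i,4]),*np.round(c[i]+[x0,y0],1),*(s[i,:4]+[x0,y0,0,0]).tolist()) for i in range(1,k) if s[i,4]>=amin],reverse=True)
    return o[:n]
E
python3 - <<'E'
from h import *; import pickle
d=pickle.load(open("p0.pkl","rb")); t,s=d["top"],d["scene"]
print("red t",blobs(t,(0,200,120),(8,255,255),(190,290,230,335)))
print("red s",blobs(s,(0,180,100),(10,255,255),(400,200,440,230)))
print("blue t",blobs(t,(100,120,40),(130,255,255),(300,280,370,340)))
print("blue s",blobs(s,(100,120,30),(130,255,255),(300,205,350,245)))
print("orange t",blobs(t,(3,200,150),(18,255,255),(425,285,448,310)))
print("orange s",blobs(s,(3,180,120),(18,255,255),(240,170,265,195)))
print("white bar t",blobs(t,(0,0,170),(180,60,255),(80,210,280,270)))
print("white bar s",blobs(s,(0,0,120),(180,60,255),(370,205,515,245)))
print("green t",blobs(t,(60,80,30),(90,255,255),(150,200,250,290)))
a=cv2.resize(t["image"][130:330,80:290],None,fx=3,fy=3,interpolation=cv2.INTER_CUBIC)
cv2.imwrite("pics/c1.png",a[:,:,::-1])
b=cv2.resize(t["image"][190:340,300:500],None,fx=4,fy=4,interpolation=cv2.INTER_CUBIC)
cv2.imwrite("pics/c2.png",b[:,:,::-1])
E
```

```text
red t [(242, np.float64(209.9), np.float64(312.8), 202, 304, 17, 18)]
red s [(6, np.float64(418.5), np.float64(215.0), 416, 215, 6, 1)]
blue t [(227, np.float64(332.9), np.float64(309.0), 319, 295, 29, 29)]
blue s [(11, np.float64(334.5), np.float64(228.5), 332, 225, 5, 7), (11, np.float64(317.0), np.float64(227.0), 316, 222, 5, 11), (8, np.float64(325.5), np.float64(218.0), 322, 218, 8, 1)]
orange t [(34, np.float64(437.0), np.float64(298.0), 434, 295, 7, 7)]
orange s [(6, np.float64(253.3), np.float64(178.3), 252, 178, 4, 2)]
white bar t [(1331, np.float64(176.7), np.float64(240.2), 92, 221, 170, 39)]
white bar s [(2560, np.float64(437.9), np.float64(215.0), 370, 205, 145, 40), (1433, np.float64(462.2), np.float64(233.9), 417, 223, 87, 22), (464, np.float64(398.0), np.float64(236.0), 383, 227, 33, 18)]
green t [(1691, np.float64(200.0), np.float64(258.0), 163, 238, 72, 40), (1001, np.float64(191.1), np.float64(224.0), 157, 211, 69, 27)]
```

View pics/c1.png

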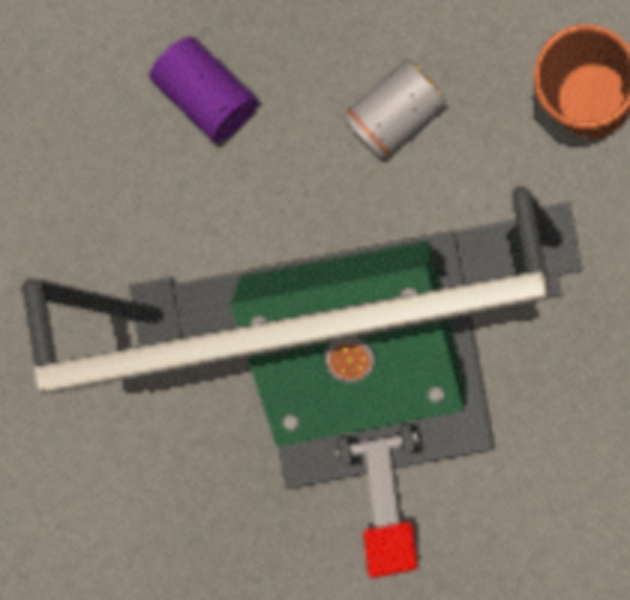

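View pics/c2.png

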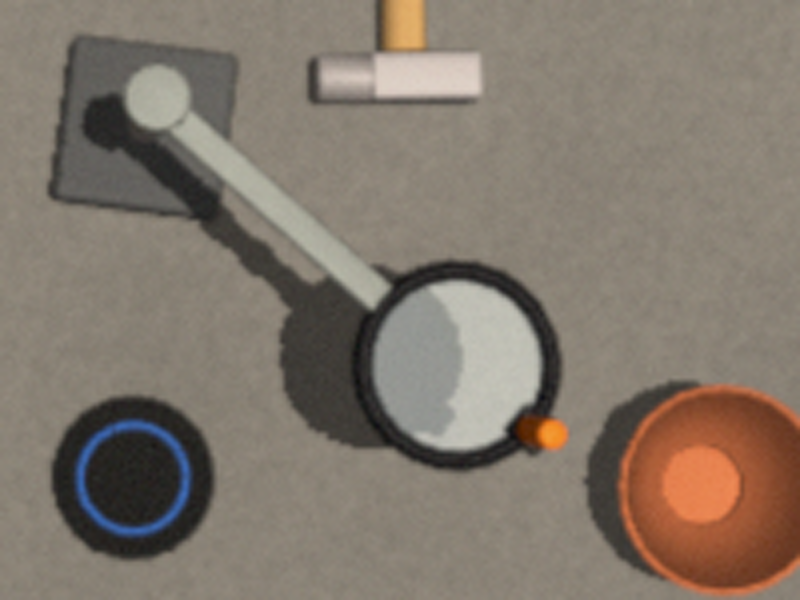

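Crop 1: the silver lying die is about 27x19 px (~57x40 mm), bigger than the spec. The seated die's pattern is 15.6 px (~32 mm), so the die in the pocket is the smaller non-purple one and it is the one meant. Crop 2 shows the post, lens, handle, pad and bowl clearly. Next I fit the poses.

```bash
cat > fit.py <<'E'
from h import *; import pickle
from scipy.optimize import least_squares
d=pickle.load(open("p0.pkl","rb")); t=d["top"]
c1=lambda x,y:(x/3+79.7,y/3+129.7)
c2=lambda x,y:(x/4+299.6,y/4+189.6)
L=np.array([[6,150,242],[6,-150,242],[-134,0,65],[-3,0,86],[-80,75,12],[-80,-75,12]],float)
U=np.array([c1(38,378),c1(546,286),(209.9,312.8),c1(350,360),c1(288,487),c1(493,447)])
def W(v,L): return R.from_euler('z',v[2]).apply(L)+[v[0],v[1],0]
f=least_squares(lambda v:(proj(t,W(v,L))-U).ravel(),[400,250,-0.1],x_scale=[100,100,.1])
B=f.x; print("block",B,"res",np.round(f.fun.reshape(-1,2),1).tolist())
pad=onz(t,(332.9,309),4); print("pad",pad)
post=onz(t,c2(157,97),170)
foot=np.mean([onz(t,c2(*c),22) for c in[(80,38),(237,55),(215,218),(52,197)]],0)
a=onz(t,c2(80,38),22)-onz(t,c2(52,197),22)
han=onz(t,c2(550,433),206); lens=onz(t,c2(457,365),159)
print("post",post,"foot",foot,"handle",han,np.linalg.norm((han-post)[:2]),"lens",lens,np.linalg.norm((lens-post)[:2]),"footyaw",np.arctan2(a[1],a[0]))
print("die/pad dist to post",np.linalg.norm((pad-post)[:2]))
print("arm dir now",np.arctan2(*(han-post)[1::-1]),"target",np.arctan2(*(pad-post)[1::-1]))
Rb=R.from_euler('z',B[2])
print("levpad",W(B,np.array([[-134,0,65]])),"mouth",W(B,np.array([[-3,0,85.]])),"normal",Rb.apply([-.5,0,.866]))
E
python3 fit.py
python3 - <<'E'
from h import *
import pickle;d=pickle.load(open('p0.pkl','rb'))
t=d['top'];print("bowl",onz(t,(480.5,313),50),"cup",onz(t,(275.5,156.5),85))
E
```

```text
block [5.83483724e+02 2.02837193e+02 1.84389923e-01] res [[-0.8, -0.1], [0.5, -0.7], [-0.2, 0.0], [0.3, -0.6], [-0.5, 0.6], [0.7, 1.0]]
pad [455.75357769 -74.28712289   4.        ]
post [643.28644741 -80.52914762 170.        ] foot [643.23384871 -80.74887756  22.        ] handle [ 487.44738278 -256.16800322  206.        ] 234.8080528062958 lens [ 517.56847103 -222.53337197  159.        ] 189.6581380215337 footyaw -0.172292937410292
die/pad dist to post 187.63672375121328
arm dir now -2.296533522768879 target 3.108319973889413
levpad [[451.75525328 178.26871722  65.        ]] mouth [[580.53457917 202.28715225  85.        ]] normal [-0.49152414 -0.09167342  0.866     ]
bowl [ 450.00540859 -379.31882815   50.        ] cup [769.82033153  45.13419701  85.        ]
```

```bash
cat >> h.py <<'E'
def row(P,Rt,p0,r0):
    "row from pose (p0,r0) to TCP P, rotation Rt"
    r0=R.from_euler('xyz',r0)
    return np.round(np.r_[(r0.inv()*Rt).as_rotvec(degrees=True), r0.inv().apply(np.array(P)-p0)],1).tolist()
def frame(z,x):
    z=np.array(z,float)/np.linalg.norm(z); x=np.array(x,float); x-=z*(x@z); x/=np.linalg.norm(x)
    return R.from_matrix(np.c_[x,np.cross(z,x),z])
def yb(a): return [np.cos(a),np.sin(a),0]
E
python3 - <<'E'
from h import *; from rig import arm
s=arm.observe(); Rt=frame([0,0,-1],yb(1.755))
for z in (95,68): print(row([452,178.3,z+199],Rt,s["tcp_pos"],s["eef_rot"]))
E
```

```text
[0.0, -0.0, -33.8, -207.8, 344.9, 110.7]
[0.0, -0.0, -33.8, -207.8, 344.9, 137.7]
```

```bash
python3 -m handwheel '[[[0,0,-9,-30,49,0,0],[0,0,-18,-60,98,20,0],[0,0,-27,-90,148,40,0],[0,0,-33.8,-120,197,60,0],[0,0,-33.8,-150,246,80,0],[0,0,-33.8,-180,295,100,0],[0,0,-33.8,-200,330,108,0],[0,0,-33.8,-207.8,344.9,110.7,0],[0,0,-33.8,-207.8,344.9,110.7,0],[0,0,-33.8,-207.8,344.9,110.7,0],[0,0,-33.8,-207.8,344.9,110.7,0]]]'
python3 - <<'E'
from h import *; from rig import arm
s=arm.observe(); Rt=frame([0,0,-1],yb(1.755))
print(s)
for z in (68,30): print(row([452,178.3,z+199],Rt,s["tcp_pos"],s["eef_rot"]))
E
```

```text
time: 2.68
tcp_pos: [451.4, 179.4, 294.5]
eef_rot: [3.141, -0.001, 1.757]
ft_force: [0.0, 0.7, -0.0]
finger_gap: 0.007
{'time': 2.675, 'q': array([ 2.61389759e-01, -7.09063990e-03,  1.68931838e+00,  4.54578450e-04,
        1.45846413e+00, -1.49570722e+00]), 'qd': array([-0.00535127,  0.00058495,  0.00179115, -0.00163754, -0.00110783,
       -0.00263716]), 'effort': array([-1.69371106e-01, -2.84751391e+01, -2.88641471e+01, -1.66164979e-02,
        7.10374117e-02,  2.83210888e-03]), 'tcp_pos': array([451.4224316 , 179.42112221, 294.50010056]), 'eef_rot': array([ 3.14072831e+00, -5.18060746e-04,  1.75704645e+00]), 'ft_force': array([ 0.02113928,  0.71833053, -0.01171543]), 'wrist_torque': array([ 0.07392329, -0.03609309, -0.00724101]), 'finger_gap': 0.006812478764591436}
[0.0, -0.0, 0.1, -1.2, 0.3, 27.5]
[0.0, -0.0, 0.1, -1.2, 0.3, 65.5]
```

```bash
python3 -m handwheel '[[[0,0,0,-1,0,15,0],[0,0,0,-1,0,27,0],[0,0,0,-1,0,32,0],[0,0,0,-1,0,37,0],[0,0,0,-1,0,42,0],[0,0,0,-1,0,47,0],[0,0,0,-1,0,52,0],[0,0,0,-1,0,56,0],[0,0,0,-1,0,59,0],[0,0,0,-1,0,59,0]]]'
python3 -m handwheel '[[[0,0,0,0,0,1.5,0],[0,0,0,0,0,3,0],[0,0,0,0,0,3,0]]]'
```

```text
time: 3.92
tcp_pos: [451.3, 177.2, 234.7]
eef_rot: [-3.138, -0.0, 1.755]
ft_force: [-4.2, -0.3, 5.7]
finger_gap: 0.005
time: 4.3
tcp_pos: [451.3, 177.3, 232.7]
eef_rot: [-3.138, -0.0, 1.755]
ft_force: [-6.3, -0.7, 10.0]
finger_gap: 0.005
```

```bash
python3 -m handwheel '[[[0,0,0,0,0,1.5,0],[0,0,0,0,0,2.5,0],[0,0,0,0,0,2.5,0]]]'; python3 -m handwheel '[[[0,0,0,0,0,1.5,0],[0,0,0,0,0,2.0,0],[0,0,0,0,0,2.0,0]]]'
```

```text
time: 4.68
tcp_pos: [451.4, 177.3, 232.4]
eef_rot: [-3.139, -0.0, 1.755]
ft_force: [-10.6, -2.6, 20.9]
finger_gap: 0.004
time: 5.05
tcp_pos: [451.4, 177.3, 232.1]
eef_rot: [-3.139, 0.0, 1.755]
ft_force: [-13.0, -3.7, 28.3]
finger_gap: 0.007
```

```bash
python3 -m handwheel '[[[0,0,0,0,0,-30,0],[0,0,0,0,0,-70,0.3],[0,0,0,0,0,-115,1],[0,0,0,0,0,-115,1],[0,0,0,0,0,-115,1]]]'
python3 - <<'E'
from h import *; from rig import arm
s=arm.observe(); n=np.array([-.4915,-.0917,.866]); Rt=frame(-n,yb(1.755)); m=np.array([580.5,202.3,85])
for a in (120,22): print(row(m+n*(a+180),Rt,s["tcp_pos"],s["eef_rot"]))
E
```

```text
time: 5.68
tcp_pos: [451.9, 177.2, 341.2]
eef_rot: [-3.14, 0.0, 1.755]
ft_force: [-0.3, -0.5, -1.2]
finger_gap: 0.391
[-30.1, 0.0, -0.0, 1.1, -19.0, -3.6]
[-30.1, 0.0, -0.0, 1.1, 30.2, 81.2]
```

```bash
python3 -m handwheel '[[[-8,0,0,0,-19,-4,1],[-16,0,0,1,-19,-4,1],[-24,0,0,1,-19,-4,1],[-30,0,0,1,-19,-3.6,1],[-30.1,0,0,1.1,-19,-3.6,1],[-30.1,0,0,1.1,-19,-3.6,1]]]'
python3 - <<'E'
from h import *; from rig import arm,capture,nets
import pickle
s=arm.observe(); n=np.array([-.4915,-.0917,.866]); Rt=frame(-n,yb(1.755)); m=np.array([580.5,202.3,85])
print(s["tcp_pos"],s["eef_rot"])
print(row(m+n*(22+180),Rt,s["tcp_pos"],s["eef_rot"]))
w=capture("wrist"); pickle.dump(w,open("w1.pkl","wb"))
cv2.imwrite("pics/w1.png",w["image"][:,:,::-1])
print([(x["bbox"],x["conf"]) for x in nets.look_for(w,"die_center")])
print("proj die top",proj(w,m+n*27),"mouth",proj(w,m), "cam",w["xyz"])
t=capture("top");print([(x["bbox"],x["conf"]) for x in nets.look_for(t,"die_center")])
E
```

```text
time: 6.42
tcp_pos: [433.1, 174.8, 344.7]
eef_rot: [2.62, 0.0, 1.755]
ft_force: [0.4, 0.3, -0.4]
finger_gap: 0.995
[433.14412137 174.82801755 344.69116781] [2.62025114e+00 1.69072758e-04 1.75489841e+00]
[-0.1, 0.0, -0.0, 0.0, 0.2, 97.9]
[([296.2, 215.5, 47.7, 47.6], 0.77), ([358.5, 308.8, 62.1, 37.9], 0.6), ([245.3, 307.0, 65.5, 30.3], 0.58), ([122.1, 0.8, 409.6, 447.2], 0.47)]
proj die top [[318.76512475 246.01716963]] mouth [[318.96158338 236.52582571]] cam [386.88793794 167.49520028 294.49147186]
[([191.4, 147.3, 35.1, 35.8], 0.86), ([127.5, 142.4, 39.7, 37.3], 0.6), ([189.5, 241.1, 18.5, 19.2], 0.59)]
```

View pics/w1.png

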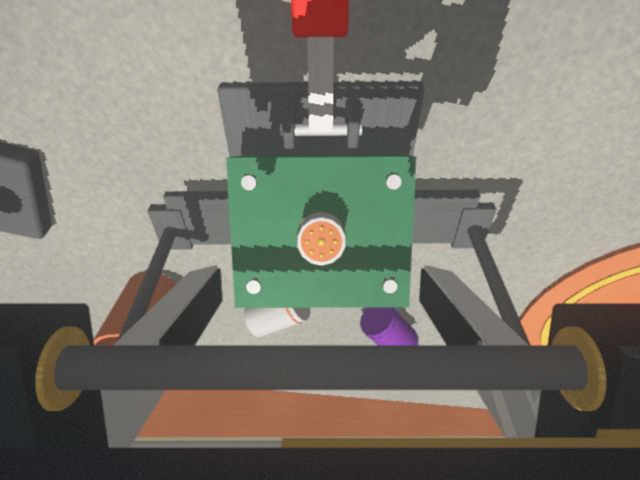

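The wrist view shows the die raised with its copper pattern at (321,241). It sits midway between the open fingers (tips x≈220 and 420), and the lever pad is down at (320,18). I'll approach along the axis and grip.

```bash
python3 -m handwheel '[[[0,0,0,0.5,-0.5,30,1],[0,0,0,0.5,-0.8,60,1],[0,0,0,0.5,-0.8,80,1],[0,0,0,0.5,-0.8,92,1],[0,0,0,0.5,-0.8,97,1],[0,0,0,0.5,-0.8,97,1],[0,0,0,0.5,-0.8,97,1]]]'
python3 -m handwheel '[[[0,0,0,0,0,0,0.6],[0,0,0,0,0,0,0.4],[0,0,0,0,0,0,0.3],[0,0,0,0,0,0,0.2],[0,0,0,0,0,0,0],[0,0,0,0,0,0,0],[0,0,0,0,0,0,0],[0,0,0,0,0,0,0],[0,0,0,0,0,0,0]]]'
```

```text
time: 7.5
tcp_pos: [480.4, 184.2, 262.7]
eef_rot: [2.615, -0.0, 1.755]
ft_force: [-0.3, 0.4, 0.4]
finger_gap: 1.001
time: 8.62
tcp_pos: [480.4, 184.2, 261.8]
eef_rot: [2.616, -0.0, 1.755]
ft_force: [0.2, 0.0, 0.2]
finger_gap: 0.335
```

```bash
python3 -m handwheel '[[[0,0,0,0,0,-4,0],[0,0,0,0,0,-9,0],[0,0,0,0,0,-15,0],[0,0,0,0,0,-22,0],[0,0,0,0,0,-30,0],[0,0,0,0,0,-45,0],[0,0,0,0,0,-65,0],[0,0,0,0,0,-90,0],[0,0,0,0,0,-110,0],[0,0,0,0,0,-120,0],[0,0,0,0,0,-120,0],[0,0,0,0,0,-120,0]]]'
python3 - <<'E'
from h import *; from rig import arm,capture,nets
s=arm.observe()
print(s["tcp_pos"],s["eef_rot"],s["ft_force"],s["finger_gap"])
w=capture("wrist"); a=w["image"]
print([(x["bbox"],x["conf"]) for x in nets.look_for(w,"die_center")])
t=capture("scene")
b=cv2.resize(t["image"][120:300,360:520],(533,600),interpolation=cv2.INTER_CUBIC)
cv2.imwrite("pics/s2.png",b[:,:,::-1]);cv2.imwrite("pics/w2.png",a[:,:,::-1])
Rd=frame([0,0,-1],yb(0.25))
print(row([455.75,-74.3,200+180],Rd,s["tcp_pos"],s["eef_rot"]))
E
```

```text
time: 10.12
tcp_pos: [421.1, 173.1, 364.7]
eef_rot: [2.618, 0.0, 1.755]
ft_force: [0.5, -0.4, -3.0]
finger_gap: 0.335
[421.06407352 173.0908902  364.7115679 ] [2.61783255e+00 7.40347056e-05 1.75490482e+00] [ 0.52662905 -0.44741009 -2.96079137] 0.3347959880416885
[([283.0, 241.1, 75.2, 89.2], 0.79), ([285.2, 309.3, 7.3, 10.7], 0.6)]
[24.1, -22.5, 84.1, -249.6, -2.1, -18.8]
```

View pics/w2.png

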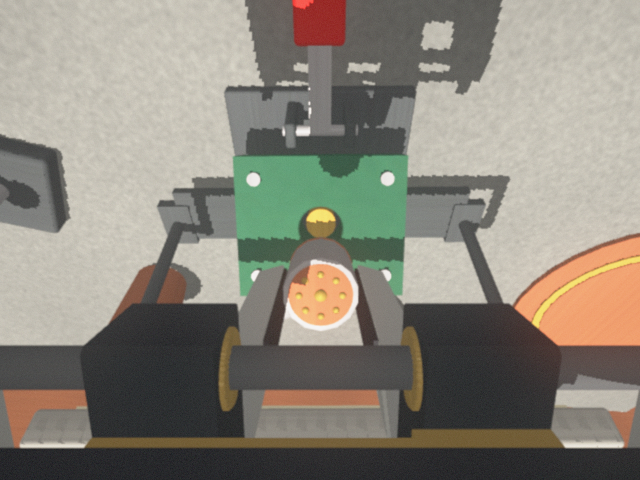

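Die is held: the pattern shows at (321,295) between the fingers, with the yellow ejector in the empty pocket at (320,222). Now turning upright and carrying it over the pad.

```bash
python3 -m handwheel '[[[2.4,-2.25,8.4,-25,0,-2,0],[4.8,-4.5,16.8,-50,0,-4,0],[7.2,-6.75,25.2,-75,-1,-6,0],[9.6,-9,33.6,-100,-1,-8,0],[12.05,-11.25,42,-125,-1,-9,0],[14.5,-13.5,50.5,-150,-1,-11,0],[16.9,-15.75,58.9,-175,-1.5,-13,0],[19.3,-18,67.3,-200,-1.7,-15,0],[21.7,-20.25,75.7,-225,-2,-17,0],[24.1,-22.5,84.1,-249.6,-2.1,-18.8,0],[24.1,-22.5,84.1,-249.6,-2.1,-18.8,0],[24.1,-22.5,84.1,-249.6,-2.1,-18.8,0],[24.1,-22.5,84.1,-249.6,-2.1,-18.8,0]]]'
python3 - <<'E'
from h import *; from rig import arm,capture,nets
import pickle
s=arm.observe()
print(s["tcp_pos"],s["eef_rot"],s["ft_force"],s["finger_gap"])
Rd=frame([0,0,-1],yb(0.25))
print(row([455.75,-74.3,226],Rd,s["tcp_pos"],s["eef_rot"]))
w=capture("wrist"); a=w["image"]
T=R.from_euler('xyz',s["eef_rot"]);f=lambda v:T.apply(v)+s["tcp_pos"]
print("die top pred",proj(w,f([0,0,176])),proj(w,f([0,2,176])),proj(w,f([0,0,179])),"rad",proj(w,f([0,16,176])))
print("blobs",blobs(w,(3,100,80),(25,255,255),(270,230,370,350)))
print("pad pred",proj(w,[455.75,-74.3,4]))
print("blue",blobs(w,(100,120,40),(130,255,255),(0,0,640,480)))
cv2.imwrite("pics/w3.png",a[:,:,::-1])
E
```

```text
time: 11.9
tcp_pos: [455.7, -73.5, 380.7]
eef_rot: [-3.141, -0.002, 0.252]
ft_force: [-0.3, -0.2, -3.7]
finger_gap: 0.333
[455.71270632 -73.53381522 380.70567498] [-3.14098586e+00 -2.36647610e-03  2.52031045e-01] [-0.29311288 -0.18222419 -3.74570871] 0.33287932106035306
[-0.0, -0.1, 0.1, -0.5, 0.8, 154.7]
die top pred [[319.81965262 305.92666023]] [[319.81773966 310.40720872]] [[319.82971347 303.08603602]] rad [[319.80463682 341.09680776]]
blobs [(3049, np.float64(320.3), np.float64(294.5), 289, 264, 64, 62)]
pad pred [[318.97442738 217.88747448]]
blue [(618, np.float64(317.2), np.float64(211.5), 284, 185, 68, 60)]
```

View pics/w3.png

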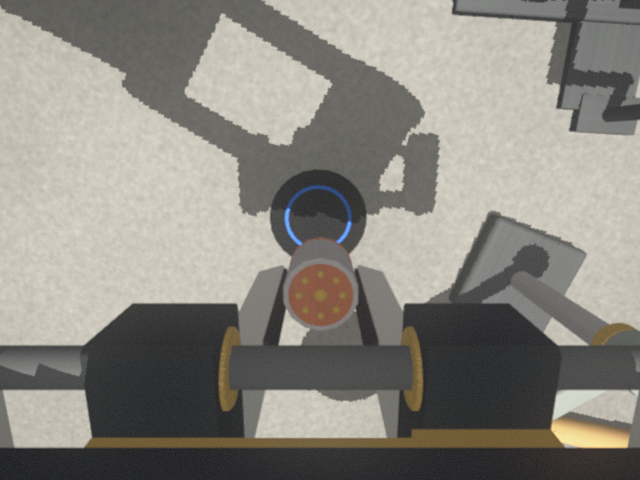

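The die hangs over the pad: pattern at (320,295), blue ring centred near (318,217). The pattern sits about 10 px off its prediction (a 3–5 mm offset along tool y), so I'll lower it to just above the pad and check before placing.

```bash
python3 -m handwheel '[[[0,0,0,-0.5,0.8,40,0],[0,0,0,-0.5,0.8,80,0],[0,0,0,-0.5,0.8,115,0],[0,0,0,-0.5,0.8,135,0],[0,0,0,-0.5,0.8,143,0],[0,0,0,-0.5,0.8,143,0],[0,0,0,-0.5,0.8,143,0]]]'
cat > chk.py <<'E'
from h import *; from rig import arm,capture,nets
import pickle,sys
s=arm.observe()
print(s["tcp_pos"],s["eef_rot"],s["ft_force"],s["finger_gap"])
w=capture("wrist"); a=w["image"].copy()
T=R.from_euler('xyz',s["eef_rot"]);f=lambda v:T.apply(v)+s["tcp_pos"]
an=np.linspace(0,2*np.pi,60)
def circ(P,r,col):
    uv=proj(w,np.array(P)[None]+np.c_[r*np.cos(an),r*np.sin(an),0*an])
    cv2.polylines(a,[np.round(uv*8).astype(int)],True,col,1,cv2.LINE_AA,3)
circ([455.75,-74.3,4],44,(255,255,0))
dy=float(sys.argv[1])
circ(f([0,dy,176]),16,(0,255,0)); circ(f([0,dy,222]),16,(0,255,0))
b=cv2.resize(a[130:350,210:430],(600,600),interpolation=cv2.INTER_CUBIC)
cv2.imwrite(sys.argv[2],b[:,:,::-1]); pickle.dump((w,s),open("w4.pkl","wb"))
E
python3 chk.py -4 pics/w4.png
```

```text
time: 12.82
tcp_pos: [456.3, -75.0, 239.1]
eef_rot: [3.141, -0.004, 0.25]
ft_force: [-0.5, -0.3, -3.5]
finger_gap: 0.332
[456.29640911 -75.04616644 239.13432245] [ 3.14091211 -0.0041667   0.25035664] [-0.51282923 -0.28268922 -3.5271042 ] 0.3315423846237036
```

View pics/w4.png

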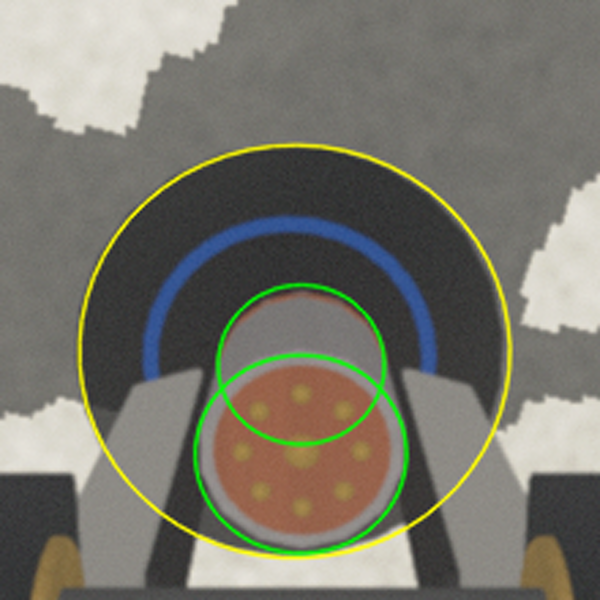

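Run:
```python
from h import *; import pickle
from scipy.optimize import least_squares
w,s=pickle.load(open("w4.pkl","rb"))
T=R.from_euler('xyz',s["eef_rot"]);an=np.linspace(0,2*np.pi,360)
k=600/220; 
def ext(C,tilt):
    Q=R.from_euler('x',tilt).apply(np.c_[16*np.cos(an),16*np.sin(an),0*an])+C
    return (proj(w,T.apply(Q)+s["tcp_pos"])-[210,130]+.5)*k-.5
def res(v):
    dx,dy,zt,tl=v; ax=R.from_euler('x',tl).apply([0,0,1])
    t=ext(np.array([dx,dy,zt]),tl); b=ext(np.array([dx,dy,zt])+46*ax,tl)
    return np.array([t[:,0].min()-198,t[:,0].max()-404,t[:,1].min()-353,t[:,1].max()-548,b[:,1].min()-292,b[:,0].min()-219.5,b[:,0].max()-385.5])
for fix in (0,1):
    f=least_squares((lambda v:res([*v[:3],0])) if fix else res,[0,-3,178,0][:4-fix],x_scale=[1,1,1,.02][:4-fix])
    print(f.x,np.round(f.fun,1))
```

```text
[ 1.78460454e-01 -3.03862315e+00  1.79842258e+02 -3.21700925e-02] [ 0.5  0.8 -0.5  0.7 -0.3  0.6 -2.3]
[ 1.78512976e-01 -2.27111818e+00  1.80951137e+02] [ 1.2  0.1  3.2  0.5 -4.6  1.  -2.6]
```

```bash
python3 -m handwheel '[[[0,0,0,-0.5,1.5,2,0],[0,0,0,-0.5,1.5,4,0],[0,0,0,-0.5,1.5,6,0],[0,0,0,-0.5,1.5,7,0],[0,0,0,-0.5,1.5,7.5,0],[0,0,0,-0.5,1.5,7.5,0]]]'
python3 -m handwheel '[[[0,0,0,0,0,0.5,0],[0,0,0,0,0,1,0],[0,0,0,0,0,1,0]]]'
```

```text
time: 13.62
tcp_pos: [455.7, -76.6, 230.2]
eef_rot: [-3.141, -0.002, 0.25]
ft_force: [0.2, 0.1, -3.1]
finger_gap: 0.331
time: 14.0
tcp_pos: [455.6, -76.6, 229.2]
eef_rot: [-3.141, -0.002, 0.25]
ft_force: [0.3, 0.2, -2.4]
finger_gap: 0.331
```

```bash
python3 -m handwheel '[[[0,0,0,0,0,0.5,0],[0,0,0,0,0,0.5,0]]]';python3 -m handwheel '[[[0,0,0,0,0,0.5,0],[0,0,0,0,0,1,0],[0,0,0,0,0,1,0]]]'
```

```text
time: 14.25
tcp_pos: [455.6, -76.6, 228.7]
eef_rot: [-3.141, -0.002, 0.25]
ft_force: [-1.7, -0.6, -3.1]
finger_gap: 0.334
time: 14.62
tcp_pos: [455.6, -76.6, 227.7]
eef_rot: [-3.141, -0.002, 0.25]
ft_force: [0.4, 0.3, -2.8]
finger_gap: 0.336
```

```bash
python3 -m handwheel '[[[0,0,0,0,0,0.5,0],[0,0,0,0,0,0.5,0]]]';python3 -m handwheel '[[[0,0,0,0,0,0.5,0],[0,0,0,0,0,0.5,0]]]'; python3 -m handwheel '[[[0,0,0,0,0,0.5,0],[0,0,0,0,0,0.5,0]]]'
```

```text
time: 14.88
tcp_pos: [455.6, -76.6, 227.2]
eef_rot: [-3.141, -0.002, 0.25]
ft_force: [-0.4, 0.1, -3.8]
finger_gap: 0.335
time: 15.12
tcp_pos: [455.7, -76.6, 226.8]
eef_rot: [-3.141, -0.002, 0.25]
ft_force: [-0.1, 0.4, -2.8]
finger_gap: 0.336
time: 15.38
tcp_pos: [455.7, -76.7, 226.7]
eef_rot: [-3.141, -0.002, 0.25]
ft_force: [-1.0, -1.1, 0.0]
finger_gap: 0.337
```

Run:
```python
from h import *; from rig import arm,capture
import pickle
s=arm.observe(); w=capture("wrist"); pickle.dump((w,s),open("w5.pkl","wb"))
c=np.array([455.75,-74.3]); k=6
T=R.from_euler('xyz',s["eef_rot"]).as_matrix()
ux,uy=T[:2,0],T[:2,1]   # rectified: cols=tool x, rows=tool y
q=np.array([[-40,-45],[40,-45],[40,40],[-40,40]],float)
Wd=np.array([[*(c+a*ux+b*uy),4] for a,b in q])
H=cv2.getPerspectiveTransform(proj(w,Wd).astype(np.float32),((q+[45,50])*k).astype(np.float32))
o=cv2.warpPerspective(w["image"],H,(540,600),flags=cv2.INTER_CUBIC)
hsv=cv2.cvtColor(o,cv2.COLOR_RGB2HSV); m=cv2.inRange(hsv,(100,120,40),(130,255,255))
y,x=np.nonzero(m); A=np.c_[x,y,np.ones(len(x))]; z=np.linalg.lstsq(A,x**2+y**2.,rcond=None)[0]
print("ring centre px",z[:2]/2,"r mm",np.sqrt(z[2]+(z[:2]**2).sum()/4)/k,len(x))
cv2.imwrite("pics/r5.png",o[:,:,::-1])
```

```text
ring centre px [263.76750024 299.42437785] r mm 28.366696868216223 10627
```

View pics/r5.png

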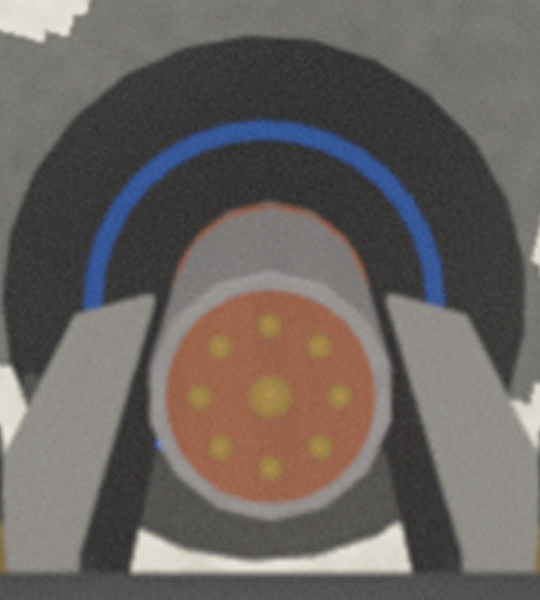

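The rectified view puts the pad centre at about (264,297) px and the die's foot centre at about (270,296), roughly 1 mm off. The die is touching, so I release it.

```bash
python3 -m handwheel '[[[0,0,0,0,0,0,0.4],[0,0,0,0,0,0,0.45],[0,0,0,0,0,0,0.5],[0,0,0,0,0,0,0.6],[0,0,0,0,0,0,0.7],[0,0,0,0,0,0,0.7]]]'
python3 -m handwheel '[[[0,0,0,0,0,-10,0.7],[0,0,0,0,0,-30,0.7],[0,0,0,0,0,-60,0.7],[0,0,0,0,0,-110,0.7],[0,0,0,0,0,-165,0.7],[0,0,0,0,0,-190,0.6],[0,0,0,0,0,-190,0.6],[0,0,0,0,0,-190,0.6]]]'
python3 - <<'E'
from h import *; from rig import arm,capture,nets
import pickle
s=arm.observe(); print(s["tcp_pos"],s["eef_rot"])
# handle: post (643.3,-80.6), r 236
post=np.array([643.3,-80.6]);
for th in (-2.2965,):
  h=post+236*np.array(yb(th)[:2]); print("handle",h)
  # jaw tangential to motion: angle th+pi/2 -> mod pi
  Rt=frame([0,0,-1],yb(th+np.pi/2))
  Rt=frame([0,0,-1],yb(th+np.pi/2)) 
  print(row([*h,230+180],Rt,s["tcp_pos"],s["eef_rot"]),s["q"])
w=capture("wrist"); cv2.imwrite("pics/w6.png",w["image"][:,:,::-1])
E
```

```text
time: 16.18
tcp_pos: [455.7, -76.6, 226.3]
eef_rot: [-3.141, -0.002, 0.25]
ft_force: [-0.0, -0.1, 0.3]
finger_gap: 0.7
time: 17.18
tcp_pos: [455.1, -76.8, 415.0]
eef_rot: [-3.14, -0.0, 0.25]
ft_force: [-0.6, 0.7, 0.1]
finger_gap: 0.6
[455.12368333 -76.7589032  414.99541236] [-3.13979891e+00 -2.80553303e-05  2.49964557e-01]
handle [ 486.67577333 -257.13569503]
[-0.1, 0.0, 55.9, -14.0, 182.6, 4.7] [-2.90535352e-01 -1.13034628e-01  1.54841618e+00  1.56702341e-03
  1.70710988e+00 -5.40287686e-01]
```

View pics/w6.png

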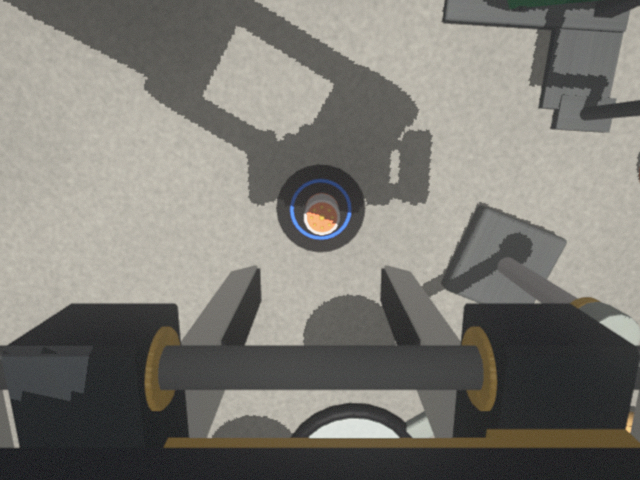

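Die stands upright, pattern up, inside the blue ring at about (321,215). Now to the handle.

```bash
python3 -m handwheel '[[[0,0,9,-2,30,0,0.6],[0,0,18,-5,65,0,0.6],[0,0,27,-7,100,2,0.6],[0,0,36,-10,135,4,0.6],[0,0,46,-12,160,4.7,0.6],[0,0,55.9,-14,182.6,4.7,0.6],[0,0,55.9,-14,182.6,4.7,0.6],[0,0,55.9,-14,182.6,4.7,0.6],[0,0,55.9,-14,182.6,4.7,0.6]]]'
python3 - <<'E'
from h import *; from rig import arm,capture,nets
s=arm.observe(); print(s["tcp_pos"],s["eef_rot"])
T=R.from_euler('xyz',s["eef_rot"])
post=np.array([643.3,-80.6]);h=post+236*np.array(yb(-2.2965)[:2])
print(row([*h,190+180],frame([0,0,-1],yb(-2.2965+np.pi/2)),s["tcp_pos"],s["eef_rot"]))
w=capture("wrist"); cv2.imwrite("pics/w7.png",w["image"][:,:,::-1])
print("pred handle top",proj(w,[*h,206]),"orange",blobs(w,(3,200,120),(18,255,255),(200,150,450,340)))
E
```

```text
time: 18.35
tcp_pos: [486.9, -256.3, 411.2]
eef_rot: [-3.14, 0.0, -0.723]
ft_force: [0.1, -0.7, -0.0]
finger_gap: 0.598
[ 486.9036362  -256.28476077  411.21072887] [-3.13956500e+00  2.27858774e-04 -7.23303761e-01]
[-0.1, 0.0, 0.1, 0.4, 0.9, 41.2]
pred handle top [[322.56842312 283.73089452]] orange []
```

Run:
```python
from h import *
p={"image":cv2.imread("pics/w7.png")[:,:,::-1].copy()}
print(blobs(p,(0,120,60),(22,255,255),(240,180,400,340)), p["image"][284,300:345:4].tolist())
```

```text
[(2573, np.float64(359.5), np.float64(318.8), 323, 289, 72, 51), (1099, np.float64(322.4), np.float64(272.4), 310, 247, 27, 50)] [[187, 182, 172], [184, 180, 169], [172, 161, 152], [160, 93, 57], [160, 93, 54], [157, 91, 53], [158, 93, 57], [157, 94, 55], [157, 91, 49], [131, 85, 59], [102, 102, 95], [99, 98, 93]]
```

View pics/w7.png

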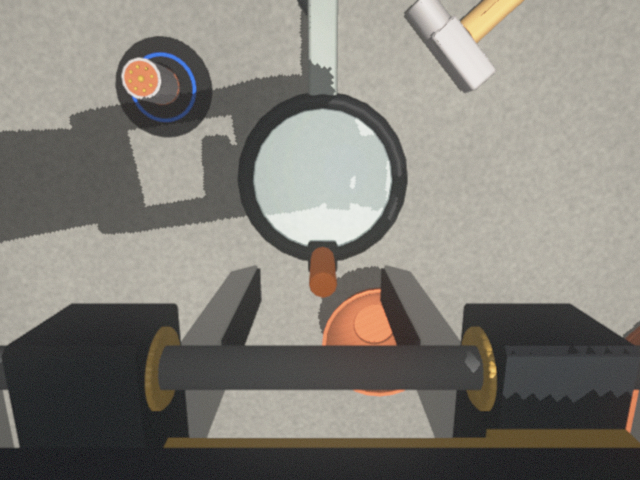

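The handle top is at (322,284), exactly as predicted and between the fingers. Descend and grip.

```bash
python3 -m handwheel '[[[0,0,0,0.4,0.9,15,0.6],[0,0,0,0.4,0.9,30,0.6],[0,0,0,0.4,0.9,38,0.6],[0,0,0,0.4,0.9,40,0.6],[0,0,0,0.4,0.9,40,0.5],[0,0,0,0.4,0.9,40,0.35],[0,0,0,0.4,0.9,40,0.25],[0,0,0,0.4,0.9,40,0],[0,0,0,0.4,0.9,40,0],[0,0,0,0.4,0.9,40,0],[0,0,0,0.4,0.9,40,0]]]'
python3 - <<'E'
from h import *; from rig import arm
s=arm.observe(); post=np.array([643.3,-80.6]); p=s["tcp_pos"]; v=p[:2]-post; r=np.hypot(*v); th0=np.arctan2(v[1],v[0])
d=np.array([455.75,-74.3])-post; tt=np.arctan2(d[1],d[0])-2*np.pi
print(p,r,th0,tt)
for k in range(1,17):
    th=th0+(tt-th0)*k/16
    print(row([*(post+r*np.array(yb(th)[:2])),p[2]],frame([0,0,-1],yb(s["eef_rot"][2]+th-th0)),p,s["eef_rot"]))
E
```

```text
time: 19.77
tcp_pos: [486.7, -258.1, 371.6]
eef_rot: [-3.14, -0.001, -0.726]
ft_force: [-1.0, -0.0, 1.2]
finger_gap: 0.141
[ 486.74039731 -258.07957403  371.59943316] 236.66412569782426 -2.2936488777205533 -3.1751710702832603
[-0.1, -0.0, 3.2, -13.0, -0.3, -0.0]
[-0.1, -0.0, 6.3, -26.0, -1.4, -0.0]
[-0.1, -0.0, 9.5, -38.9, -3.1, -0.0]
[-0.1, -0.0, 12.6, -51.8, -5.6, -0.0]
[-0.1, -0.0, 15.8, -64.4, -8.7, -0.0]
[-0.1, -0.0, 18.9, -76.9, -12.6, -0.0]
[-0.1, -0.0, 22.1, -89.1, -17.1, -0.0]
[-0.1, -0.0, 25.3, -101.0, -22.3, -0.0]
[-0.1, -0.0, 28.4, -112.7, -28.2, -0.0]
[-0.1, -0.0, 31.6, -124.0, -34.7, -0.0]
[-0.1, -0.0, 34.7, -134.9, -41.8, -0.0]
[-0.1, -0.0, 37.9, -145.5, -49.5, -0.0]
[-0.1, 0.0, 41.0, -155.5, -57.7, 0.0]
[-0.1, 0.0, 44.2, -165.2, -66.5, 0.0]
[-0.1, 0.0, 47.4, -174.3, -75.8, 0.0]
[-0.1, 0.0, 50.5, -182.9, -85.6, 0.0]
```

```bash
python3 -m handwheel '[[[0,0,3.2,-13,-0.3,0,0],[0,0,6.3,-26,-1.4,0,0],[0,0,9.5,-38.9,-3.1,0,0],[0,0,12.6,-51.8,-5.6,0,0],[0,0,15.8,-64.4,-8.7,0,0],[0,0,18.9,-76.9,-12.6,0,0],[0,0,22.1,-89.1,-17.1,0,0],[0,0,25.3,-101,-22.3,0,0]]]'
python3 -m handwheel '[[[0,0,3.2,-13,-0.3,0,0],[0,0,6.3,-26,-1.4,0,0],[0,0,9.5,-38.9,-3.1,0,0],[0,0,12.6,-51.8,-5.6,0,0],[0,0,15.8,-64.4,-8.7,0,0],[0,0,18.9,-76.9,-12.6,0,0],[0,0,22.1,-89.1,-17.1,0,0],[0,0,25.3,-101,-22.3,0,0],[0,0,25.3,-101,-22.3,0,0],[0,0,25.3,-101,-22.3,0,0]]]'
python3 - <<'E'
from h import *; from rig import arm,capture
s=arm.observe(); post=np.array([643.3,-80.6]); p=s["tcp_pos"]; v=p[:2]-post
print(p,s["finger_gap"],np.hypot(*v),np.arctan2(v[1],v[0]))
for n in("top","scene"):
    t=capture(n); cv2.imwrite(f"pics/{n}8.png",t["image"][:,:,::-1])
E
```

```text
time: 20.78
tcp_pos: [425.9, -174.2, 371.6]
eef_rot: [-3.139, -0.001, -1.169]
ft_force: [1.8, 0.3, 0.2]
finger_gap: 0.142
time: 22.02
tcp_pos: [407.1, -72.8, 371.6]
eef_rot: [-3.138, 0.001, -1.608]
ft_force: [3.6, -0.1, -1.2]
finger_gap: 0.144
[407.14039931 -72.8245145  371.58342442] 0.1435890046058846 236.28756880262364 3.108679836704479
```

Arm is at the target angle. Release, lift clear, back off and check from above.

```bash
python3 -m handwheel '[[[0,0,0,0,0,0,0.2],[0,0,0,0,0,0,0.3],[0,0,0,0,0,0,0.4],[0,0,0,0,0,0,0.5],[0,0,0,0,0,0,0.5]]]'
python3 -m handwheel '[[[0,0,0,0,0,-15,0.5],[0,0,0,0,0,-40,0.5],[0,0,0,0,0,-80,0.5],[0,0,0,0,-40,-90,0.5],[0,0,0,0,-80,-90,0.5],[0,0,0,0,-120,-90,0.5],[0,0,0,0,-120,-90,0.5],[0,0,0,0,-120,-90,0.5]]]'
python3 - <<'E'
from h import *; from rig import arm,capture
import pickle
t=capture("top"); pickle.dump(t,open("t9.pkl","wb"))
post=np.array([643.3,-80.6]);a=t["image"]
print("orange",[(b,onz(t,b[1:3],206)) for b in blobs(t,(3,150,100),(18,255,255),(300,300,370,350))])
x0,y0=270,190
b=cv2.resize(a[y0:y0+150,x0:x0+150],(600,600),interpolation=cv2.INTER_CUBIC)
cv2.imwrite("pics/t9.png",b[:,:,::-1])
print("pred pad",(proj(t,[455.75,-74.3,4])-[x0,y0])*4,"die top",(proj(t,[455.75,-74.3,50])-[x0,y0])*4,"lens over pad",(proj(t,[455.75,-74.3,159])-[x0,y0])*4, "post",(proj(t,[*post,170])-[x0,y0])*4)
E
```

```text
time: 22.75
tcp_pos: [406.8, -72.8, 371.5]
eef_rot: [-3.14, 0.001, -1.609]
ft_force: [-0.1, 0.0, 0.6]
finger_gap: 0.498
time: 23.75
tcp_pos: [526.4, -77.4, 462.3]
eef_rot: [-3.14, 0.001, -1.609]
ft_force: [0.0, -0.2, -0.3]
finger_gap: 0.5
orange [((60, np.float64(334.5), np.float64(342.0), 331, 338, 8, 9), array([408.8735424 , -70.92351932, 206.        ]))]
pred pad [[251.62397331 476.00668824]] die top [[254.35219767 481.24405646]] lens over pad [[261.74907583 495.44383246]] post [[275.55058413  95.37160991]]
```

View pics/t9.png

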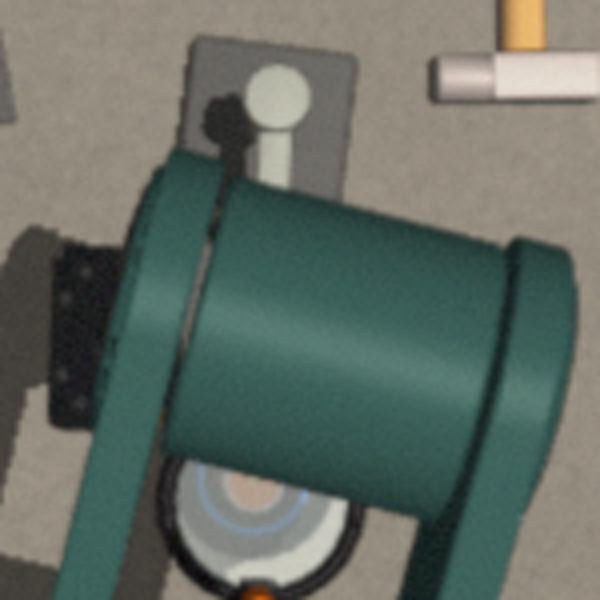

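The arm now hides part of the view. What shows is the lens rim centred near x=260 px (predicted 262) and the die pattern near (254,487) seen through it (predicted (254,481)). I'll move clear for a full check.

```bash
python3 -m handwheel '[[[0,0,0,0,0,-30,0.5],[0,0,0,-40,40,-60,0.5],[0,0,0,-90,60,-60,0.5],[0,0,0,-140,80,-60,0.5],[0,0,0,-190,100,-60,0.5],[0,0,0,-240,120,-60,0.5],[0,0,0,-290,140,-60,0.5],[0,0,0,-340,140,-60,0.5],[0,0,0,-340,140,-60,0.5],[0,0,0,-340,140,-60,0.5],[0,0,0,-340,140,-60,0.5]]]'
python3 - <<'E'
from h import *; from rig import arm,capture,nets
import pickle
t=capture("top"); d=pickle.load(open("p0.pkl","rb"))["top"]; a=t["image"]
for n in("hammer","cup","bowl"): print(n,[(np.round(x["bbox"]).tolist(),round(x["conf"],2)) for x in nets.look_for(t,n)[:2]])
df=cv2.absdiff(a,d["image"]).max(2)
for n,(x0,y0,x1,y1) in dict(hammer=(370,90,425,220),cup=(255,135,296,178),bowl=(452,283,510,342)).items(): print(n,"diff mean",df[y0:y1,x0:x1].mean(),(df[y0:y1,x0:x1]>40).sum())
x0,y0=190,170
b=cv2.resize(a[y0:y0+180,x0:x0+240],(800,600),interpolation=cv2.INTER_CUBIC)
cv2.imwrite("pics/t10.png",b[:,:,::-1]); k=800/240
for nm,P in dict(dietop=[455.75,-74.3,50],lens=[455.75,-74.3,159]).items(): print(nm,(proj(t,P)-[x0,y0])*k)
print(arm.observe()["time"])
E
```

```text
time: 25.18
tcp_pos: [399.4, 266.2, 522.5]
eef_rot: [-3.139, 0.001, -1.611]
ft_force: [-0.3, 0.4, 0.3]
finger_gap: 0.498
hammer [([380.0, 96.0, 39.0, 119.0], 0.8)]
cup [([257.0, 138.0, 34.0, 38.0], 0.71), ([310.0, 195.0, 52.0, 151.0], 0.64)]
bowl [([457.0, 286.0, 48.0, 52.0], 0.95)]
hammer diff mean 5.136363636363637 0
cup diff mean 5.070901871809416 0
bowl diff mean 4.864991233196961 0
dietop [[478.62683139 467.70338039]]
lens [[484.79089652 479.53652705]]
25.375
```

Run:
```python
from h import *; from rig import capture
t=capture("top"); g=cv2.cvtColor(t["image"],cv2.COLOR_RGB2GRAY)[275:370,285:385]
for b in blobs(t,(3,150,100),(18,255,255),(315,325,360,355),2): print("handle",b,onz(t,b[1:3],206))
for b in blobs(t,(0,30,60),(18,130,255),(315,290,350,330),2): print("die pattern",b,onz(t,b[1:3],50))
m=(g<70).astype(np.uint8); k,l,s,c=cv2.connectedComponentsWithStats(m); i=1+s[1:,4].argmax()
cn=max(cv2.findContours((l==i).astype(np.uint8),0,1)[0],key=len); (x,y),r=cv2.minEnclosingCircle(cn)
print("rim",s[i],x+285,y+275,r,onz(t,(x+285,y+275),159))
print("lever red",blobs(t,(0,200,80),(8,255,255),(190,290,235,340)),proj(t,[451,178,33]))
```

```text
handle (59, np.float64(334.5), np.float64(342.1), 331, 338, 8, 9) [408.69635765 -70.92335504 206.        ]
die pattern (130, np.float64(333.1), np.float64(310.0), 327, 304, 13, 13) [456.38973501 -73.29088261  50.        ]
die pattern (4, np.float64(347.8), np.float64(290.5), 347, 290, 3, 2) [ 496.54801733 -103.81308333   50.        ]
rim [  15    0   61   69 1091] 329.1935043334961 308.62429428100586 34.38526153564453 [465.52853827 -62.57713741 159.        ]
lever red [(220, np.float64(213.0), np.float64(312.7), 205, 304, 17, 17)] [[212.67183159 312.18002687]]
```

```bash
python3 -c "
from rig import finish_job
print(finish_job())"
```

```text
the job is handed in; nothing more can be done
None
```

I pressed the lever down to its stop, drew the seated die out along its axis, and stood it upright, pattern up, on the inspection pad. I then swung the magnifier by its orange handle until the lens was over the die, let go, and backed the arm clear. I handed the job in at about 25 s.

**Lever:** it took 28 N on the stop with no further travel. The red pad was still where it should be when fully down in the last view.

**Die:** its pattern is at (456.4, -73.3), about 1 mm from the measured pad centre.

**Magnifier:** working from the handle's position, the lens centre is about (453.5, -72.8). That is within 3 mm of the die, nearly all of it along the arm, where turning it cannot correct.

**Bystanders:** the hammer, cup and bowl show no change between the first and last pictures.

**Checks that failed or disagreed:**
- The wrist camera's depth estimate for the held die was about 4 mm off; contact with the pad settled it.
- The automatic fit of the lens rim was spoiled by shadow, so I did not use it.
- I could not view the last picture because the viewing limit was reached, so the final checks are numeric only.

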